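# Feel the end float of a tube rotator's shaft and leave it centred

### The arm

A 6-joint arm with a two-finger parallel gripper is mounted at the origin on the work surface. World frame = base frame: x ahead of the robot, y to its left, z up, the work surface at z = 0. Lengths are in m, angles in degrees, forces in N, time in s.
With the tool pointing down it reaches from about 0.2 to 0.875 m from the base axis. Payload 3.4 kg.
Tool frame: the origin (TCP) lies at the very end of the fingers, on their centre line; the grasp point (between the pads) lies manip.tcp_to_grasp behind it (manip.tcp_to_grasp is the distance from the TCP to the grasp point, in m); x points along the fingers, z is the direction in which the jaws open and shut, and the axes are right-handed (so a half turn about x gives the same grasp; the last joint's range is limited). The gripper opens to 94 mm and grips with 3 to 60 N. Pads are 16 mm wide; open, the fingers measure 119 mm over their backs; the gripper's body (75 mm by 177 mm) begins 78 mm behind the grasp point.
Start: joints at [-73.167, 15.808, 86.224, -0, 77.962, -6.933], TCP at [0.232, -0.526, 0.205] pointing down, gripper open.
Joint ranges: [-165.64, 165.64], [-43.16, 119.46], [12.63, 154.43], [-67.54, 247.53], [6.08, 155.33], [-154.97, 154.97]. Speed limits (degrees/s): [147.25, 147.25, 180, 180, 180, 180].

### API

Orientations are given as [roll, pitch, yaw] about the fixed x, y, z axes, in that order (R = Rz(yaw) Ry(pitch) Rx(roll)).
In Python, from station import readout, vision, ticket, manip gives the robot as it stands.
- The arm moves only by the tool drive_tool, never from a script. Its argument "steps" is a list of rows, each a list of 6 numbers: the shift along the world's x, y, z in cm, then the turn, a rotation vector about the world's x, y, z in degrees. In form: [[x, y, z, rx, ry, rz], ...]. A call has 1 to 10 rows; each row shifts and turns the commanded pose from where the row before left it; what a row does not reach is not made up. A row lasts 1/10 s, in which the tool goes at most 50 mm and 8.59 degrees, less where a joint would pass 70% of its speed; a pose out of reach is approached as far as the arm can. A call with a gripper value outside its range is refused whole. "fingers" is the opening in per cent of the stroke, from 0 (shut) to 100 (fully open), set as the call begins (left out, the last holds). The fingers move at their own pace and stop on an object; "newtons" is the grip in N (left out, the last holds). Time passes only in rows, so rows that do not move let the fingers close. It gives the time, the measured TCP pose, the force and the opening at its end, in the units of the state.
- readout.get_state(): the state, without advancing time (a new reading comes with each control period).
- vision.camera(name): name is "side" or "top" or "wrist"; returns the picture (384x512x3 uint8, red, green, blue); there is no depth.
- vision.calibration(name): a dict with "mtx" (3x3 intrinsics, pixels), "distortion" ([k1, k2, p1, p2, k3] as OpenCV has them; the pictures are not rectified), "pose" (4x4, takes a point from camera to world coordinates). Camera axes: x right, y up, looking along -z (the intrinsics and any distortion apply to the point x, -y, -z); pixel columns grow to the right and rows downward; lengths in m; the calibration is good to about 2 mm. A picture is of the moment at which its call begins: read the wrist's pose just before it. calibration takes no time and is no camera call; for the wrist camera it gives the pose at the moment of the call.
- ticket.hand_in(): hands the job in, once; it reports no verdict.
Trained networks look in the newest picture that a camera, given by its name, has taken for a name from the list of things; names that differ only in an ending like _2 or _b are one class to them, and where a whole thing is asked for, a point or a joint stands for the part that bears it (a point fixed in the world has none). Each returns a list of dicts, best first, with "p" (0 to 1); they miss things now and then, are a little off and sometimes report something else, mostly with a low value. They report only what shows in the picture. A call takes as long as a camera call.
- vision.silhouettes(query, camera): "mask" (384x512 bool, what is visible of it) and "bbox" ([centre column, centre row, width, height] in pixels, round what is visible of it).
The state is a dict: "t": time; "qpos": joint angles; "joint_velocities": joint speeds; "effort": joint torques, N m; "tcp_pos": TCP position; "tcp_rot": TCP orientation; "contact_force": force on the tool from outside, world axes, zero at the start; "wrist_torque": the same for the moment, N m; "finger_gap": finger opening in m.
Only numpy, scipy, OpenCV 4.12 (cv2) and the standard library are available. Lean on these libraries where they do the work, as an engineer would, in place of code of your own. Each camera call takes 0.05 s, during which the arm holds its last target. There are 200 camera calls.

### The job

Check the end float of the tube rotator's shaft: take its black hub, pull the shaft straight out until you clearly feel the outer stop, then push it in until you feel the inner stop, each time bearing on the stop for a moment with some 8 to 10 N and never as much as 15 N. Then leave the shaft midway between its stops, so that its steel collar stands midway between the two drag riders it has shifted, and let go. Do not touch the riders yourself, and leave everything else on the table where it is.

Things in the scene. Friction and masses are not known exactly. Their poses are not given: they have to be found in the camera images.
- rotator: Fixed tube rotator, new place and yaw each time: white housing 100 x 120 mm on a 150 x 140 x 14 mm foot, top at 144 mm. Shaft level, along its own x, 110 mm up; own -x is 'out' (where the hub points), +x 'in'. Origin on the table under the middle of the housing's hub-side face; housing x 0 to 100, foot -25 to 125 mm. At the back the shaft carries a white tube disc, 144 mm across.
- hub (a point): Centre of the black hub on the shaft's outer end: cylinder 32 mm across, 36 mm long along the shaft, 110 mm up, some 138 mm out from the housing; grip it across from above. The shaft only slides along its axis (no turning), with 2.5 N friction, and stays where left. From the start each stop is 3 to 25 mm away, unknown (total float 14 to 42 mm); the stops are hidden inside the housing.
- collar (a point): Centre of the steel collar on the shaft, a disc 32 mm in diameter and 6 mm thick, fixed on the shaft 90 mm in from the hub's centre, between the two riders.
- rider_out: Outer drag rider (hub side of the collar): aluminium fork 6 mm thick, 30 mm wide, from 40 mm below to 20 mm above the shaft axis, sliding stiffly (0.8 N) along a thin rail below the shaft. Origin: on the shaft axis in its face towards the collar. The collar shoves it outwards and it stays there, marking the collar's farthest outward position.
- rider_in: Inner drag rider (on the housing side of the collar): the same fork; origin on the shaft axis in its face towards the collar. The collar shoves it inwards and it stays there.
- mount (a joint): Give of the shaft's bearing sleeve (steel flange on the housing) in its rubber mount, in m: 0 at rest, positive drawn out, negative pressed in. A spring of 8000 N/m carrying bearing, stops, rail and riders: 8 N against a stop moves all of them 1 mm, 16 N 2 mm; they spring back when released.
- cassette_a: White test cassette, 70 x 20 x 5 mm, lying on the table below the hub; origin at the centre of its underside.
- cassette_b: White test cassette, 70 x 20 x 5 mm, lying beside the shaft; origin at the centre of its underside.
- marker: Marker pen, 130 mm long, 18 mm thick, lying near the rotator; origin on the table under about its middle.
- kit_box: White open box, 120 x 170 x 75 mm; origin at the centre of its underside.
- spray: Clear bottle with a blue cap, 76 mm in diameter, 190 mm high; origin at the centre of its underside.
- carton: Blue carton, 90 x 130 x 70 mm; origin at the centre of its underside.
- cup: Blue cup, 72 mm in diameter, 100 mm high; origin at the centre of its underside.

How it is judged (in metres and radians):
On the way, in this order (a step that is already met when the one before it is completed fails the run):
1. the shaft is drawn out against its outer stop with more than 5.2 N (value of joint mount above 0.00065 m), for 0.2 s.
2. the shaft is pushed in against its inner stop with more than 5.2 N (value of joint mount below -0.00065 m), for 0.2 s.
At the end, for the whole second after the job is handed in: The riders, shifted by the collar, are more than 19 mm apart (face to face); the collar stands within 2 mm of the middle between them (its distances to the two rider origins differ by no more than 4 mm); the mount is back within 0.5 mm of rest and the hub is released (((distance between collar and rider_out between 0.0069 and 0.008 m and distance between collar and rider_in between 0.003 and 0.012 m) or (distance between collar and rider_out between 0.0079 and 0.009 m and distance between collar and rider_in between 0.004 and 0.013 m) or (distance between collar and rider_out between 0.0089 and 0.01 m and distance between collar and rider_in between 0.005 and 0.014 m) or (distance between collar and rider_out between 0.0099 and 0.011 m and distance between collar and rider_in between 0.006 and 0.015 m) or (distance between collar and rider_out between 0.0109 and 0.012 m and distance between collar and rider_in between 0.007 and 0.016 m) or (distance between collar and rider_out between 0.0119 and 0.013 m and distance between collar and rider_in between 0.008 and 0.017 m) or (distance between collar and rider_out between 0.0129 and 0.014 m and distance between collar and rider_in between 0.009 and 0.018 m) or (distance between collar and rider_out between 0.0139 and 0.015 m and distance between collar and rider_in between 0.01 and 0.019 m) or (distance between collar and rider_out between 0.0149 and 0.016 m and distance between collar and rider_in between 0.011 and 0.02 m) or (distance between collar and rider_out between 0.0159 and 0.017 m and distance between collar and rider_in between 0.012 and 0.021 m) or (distance between collar and rider_out between 0.0169 and 0.018 m and distance between collar and rider_in between 0.013 and 0.022 m) or (distance between collar and rider_out between 0.0179 and 0.019 m and distance between collar and rider_in between 0.014 and 0.023 m) or (distance between collar and rider_out between 0.0189 and 0.02 m and distance between collar and rider_in between 0.015 and 0.024 m) or (distance between collar and rider_out between 0.0199 and 0.021 m and distance between collar and rider_in between 0.016 and 0.025 m) or (distance between collar and rider_out between 0.0209 and 0.022 m and distance between collar and rider_in between 0.017 and 0.026 m) or (distance between collar and rider_out between 0.0219 and 0.023 m and distance between collar and rider_in between 0.018 and 0.027 m) or (distance between collar and rider_out between 0.0229 and 0.024 m and distance between collar and rider_in between 0.019 and 0.028 m) or (distance between collar and rider_out between 0.0239 and 0.025 m and distance between collar and rider_in between 0.02 and 0.029 m) or (distance between collar and rider_out between 0.0249 and 0.026 m and distance between collar and rider_in between 0.021 and 0.03 m) or (distance between collar and rider_out between 0.0259 and 0.027 m and distance between collar and rider_in between 0.022 and 0.031 m) or (distance between collar and rider_out between 0.0269 and 0.028 m and distance between collar and rider_in between 0.023 and 0.032 m)) and distance between rider_out and rider_in above 0.019 m and contact force between the fingers and rotator below 0.1 N and value of joint mount between -0.0005 and 0.0005 m); the robot touches nothing.
It fails at once if the robot presses on a rider (contact force between any of the fingers, the arm and rider_out above 0.5 N or contact force between any of the fingers, the arm and rider_in above 0.5 N).
It fails at once if the shaft is forced against a stop with 16 N or more (mount gives more than 2 mm) (value of joint mount above 0.002 m or value of joint mount below -0.002 m).
It fails at once if another thing on the table is moved by more than 20 mm (distance of any of cassette_a, cassette_b, marker, kit_box, spray, carton, cup from where it was at the start of the episode above 0.02 m).
It also fails if it takes over 61 s, if anything falls off the work surface, if the arm or the gripper's body presses on something with over 40 N, if the wrist force passes 120 N, or if a joint passes its speed limit or range.

## Working session

There is one attempt and no reset: what is moved stays moved. The work goes in short steps, Python scripts to look and compute and a tool call to move; the robot and the scene stay as the last step left them, time stands still between calls to the robot, and variables do not carry over. Pictures are saved under pics/ and viewed, about 8 in all and at most 12, crops included, and the job is handed in when it is done.

Besides the shell and the picture viewer there is one more tool, called after "Emit:" as name([rows], argument=value, ...), one row to a line, values as JSON. drive_tool: Moves the arm, as the interface text tells. Its arguments: {"type":"object","properties":{"steps":{"type":"array","items":{"type":"array","items":{"type":"number"}}},"fingers":{"type":"number"},"newtons":{"type":"number"}},"required":["steps"]}

```bash
mkdir -p pics; cat > h.py <<'E'
import numpy as np, cv2
from station import readout, vision, ticket, manip
def project(name,P,c=None):
    c=c or vision.calibration(name); T=np.linalg.inv(np.array(c["pose"]))
    q=(np.atleast_2d(P)@T[:3,:3].T+T[:3,3])*[1,-1,-1]
    return cv2.projectPoints(q,np.zeros(3),np.zeros(3),np.array(c["mtx"]),np.array(c["distortion"]))[0][:,0]
def ray(name,uv,c=None):
    c=c or vision.calibration(name); T=np.array(c["pose"])
    n=cv2.undistortPoints(np.array([[uv]],float),np.array(c["mtx"]),np.array(c["distortion"]))[0,0]
    d=T[:3,:3]@np.array([n[0],-n[1],-1]); return T[:3,3],d/np.linalg.norm(d)
def atz(name,uv,z,c=None):
    o,d=ray(name,uv,c); return o+d*(z-o[2])/d[2]
def tri(r):
    A=0;b=0
    for o,d in r:
        M=np.eye(3)-np.outer(d,d); A=A+M; b=b+M@o
    X=np.linalg.solve(A,b); return X,[np.linalg.norm((np.eye(3)-np.outer(d,d))@(X-o)) for o,d in r]
def save(n,im): cv2.imwrite("pics/"+n,im[...,::-1])
E
python3 - <<'E'
from h import *
print(readout.get_state(), manip.tcp_to_grasp)
ims=[vision.camera(n) for n in("side","top")]
save("a.png",np.vstack([cv2.resize(i,(400,300),interpolation=3) for i in ims]))
save("side.png",ims[0]);save("top.png",ims[1])
for cam in("side","top"):
    print(cam,np.round(vision.calibration(cam)["pose"],3).tolist(),np.round(vision.calibration(cam)["mtx"],1).tolist())
    for q in("rotator","hub","collar","rider_out","cassette_a","marker","spray","kit_box","cup"):
        for r in vision.silhouettes(q,cam)[:2]:
            m=r["mask"];v,u=np.nonzero(m);print(q,round(r["p"],2),np.round(r["bbox"],1),u.mean().round(1),v.mean().round(1))
E
```

```text
{'t': 0.0, 'qpos': array([-7.31680909e+01,  1.58473577e+01,  8.62929912e+01, -8.93667431e-04,
        7.79619840e+01, -6.93458848e+00]), 'joint_velocities': array([ 0.00646736, -0.01004193,  0.00622844,  0.06292577,  0.0798683 ,
       -0.039122  ]), 'effort': array([-1.91387144e-04, -4.04582369e+01, -2.37231016e+01,  6.98962226e-02,
        3.47246777e-02, -1.55144226e-04]), 'tcp_pos': array([ 0.23154205, -0.52571417,  0.20462288]), 'tcp_rot': array([173.55457028,  89.89766336, 107.32125505]), 'contact_force': array([-0.41329224, -1.09390177,  0.30521702]), 'wrist_torque': array([-0.0513453 ,  0.00399685, -0.0524635 ]), 'finger_gap': 0.09409934839514879} 0.0188
side [[-0.975, 0.171, -0.141, 0.4], [-0.221, -0.747, 0.627, 0.697], [0.002, 0.643, 0.766, 0.948], [0.0, 0.0, 0.0, 1.0]] [[350.4, 0.0, 260.6], [0.0, 350.4, 191.8], [0.0, 0.0, 1.0]]
rotator 0.91 [265.8 190.3  95.1  75.2] 274.0 189.2
hub 0.73 [265.3 185.4  98.   74.1] 278.7 179.0
collar 0.86 [268.1 185.7  97.7  68.3] 278.1 179.3
rider_out 0.41 [248.4 208.    9.9   8.6] 247.4 207.4
cassette_a 0.42 [258.2 253.8  12.4  16.9] 258.3 251.5
spray 0.75 [259.6 113.1  15.6  48. ] 258.8 112.8
kit_box 0.67 [258.1 340.8  70.3  86.5] 259.5 340.4
kit_box 0.32 [258.3 113.2  14.6  46.9] 258.6 113.1
cup 0.96 [187.3 303.1  31.4  41. ] 188.6 302.9
top [[0.012, 0.998, -0.061, 0.493], [-1.0, 0.011, -0.012, 0.001], [-0.012, 0.061, 0.998, 1.286], [0.0, 0.0, 0.0, 1.0]] [[478.3, 0.0, 262.5], [0.0, 478.3, 190.9], [0.0, 0.0, 1.0]]
rotator 0.59 [275.2 205.6 131.  104.4] 280.1 208.5
hub 0.95 [276.4 207.2 127.9 102.9] 283.5 210.0
collar 0.69 [278.5 204.3 130.4 109.7] 283.1 209.1
cassette_a 0.62 [208.6 206.9  20.9  19.9] 208.4 206.2
marker 0.54 [265.6 146.9  49.1   9.5] 265.8 147.1
spray 0.93 [427.1 159.4  40.2  39.9] 427.1 158.4
spray 0.33 [265.8 148.4  49.4  10. ] 266.5 147.2
kit_box 0.77 [109.9 230.2  71.9  54.3] 109.2 230.5
cup 0.78 [123.5 155.6  36.1  28.8] 121.9 153.7
```

```bash
python3 - <<'E'
import cv2,numpy as np
s=cv2.imread("pics/side.png")[140:290,190:350];t=cv2.imread("pics/top.png")[130:290,190:360]
cv2.imwrite("pics/b.png",np.vstack([cv2.resize(s,(480,300),interpolation=cv2.INTER_CUBIC)*1,cv2.resize(t,(480,300),interpolation=cv2.INTER_CUBIC)]))
E
```

```text
(no output)
```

View pics/a.png

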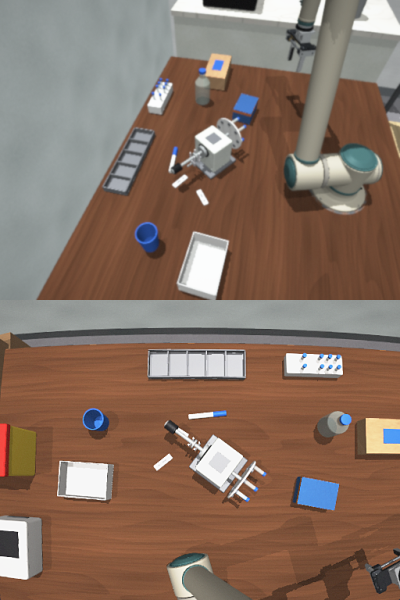

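View pics/b.png

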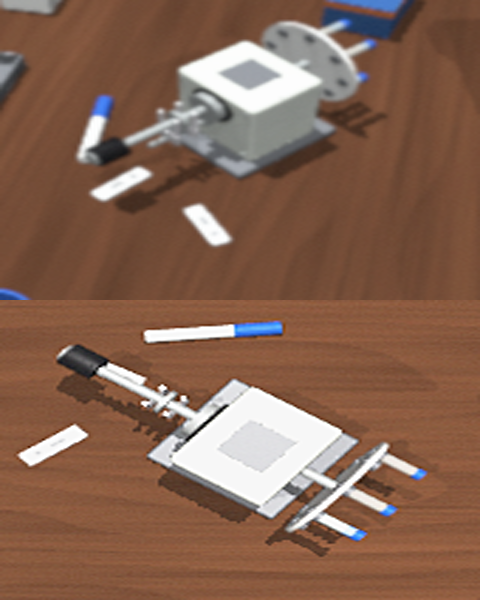

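The top view shows the black hub at about (219,162) and the housing top at about (281,205). In the side view the hub is at about (226,215). The shaft points out toward the upper left of the top view. Cassette_a lies under the shaft, the marker beside it.

```bash
python3 - <<'E'
from h import *
c={}
for n,(u0,v0) in(("top",(219,162)),("side",(226,215))):
    im=cv2.imread(f"pics/{n}.png").astype(int); m=(im.max(2)<75).astype(np.uint8)
    k,l,st,ce=cv2.connectedComponentsWithStats(m)
    b=[i for i in range(1,k) if st[i,4]>15 and np.hypot(*(ce[i]-[u0,v0]))<12]
    print(n,[(st[i].tolist(),ce[i].round(1)) for i in b])
    b=max(b,key=lambda i:st[i,4]);c[n]=ce[b]
    v,u=np.nonzero(l==b); ev=np.cov(np.c_[u,v].T); print(np.linalg.eigh(ev))
X,e=tri([ray(n,c[n]) for n in c]);print("hub",X.round(4),np.round(e,4))
print("hub at z .11",atz("top",c["top"],.112).round(4),atz("side",c["side"],.112).round(4))
# housing top corners from white blob in top
im=cv2.imread("pics/top.png"); m=(im.min(2)>215).astype(np.uint8)
k,l,st,ce=cv2.connectedComponentsWithStats(m)
for i in range(1,k):
    if st[i,4]>800: print(st[i],ce[i])
    if st[i,4]>300 and np.hypot(*(ce[i]-[281,205]))<20:
        r=cv2.minAreaRect(cv2.findContours((l==i).astype(np.uint8),0,1)[0][0]);B=cv2.boxPoints(r)
        W=np.array([atz("top",p,.144)[:2] for p in B]);print(W.round(4));
        d=np.diff(np.r_[W,W[:1]],axis=0);print(np.linalg.norm(d,axis=1).round(4),np.degrees(np.arctan2(d[:,1],d[:,0])).round(1),W.mean(0))
E
```

```text
top [([210, 154, 19, 19, 136], array([219. , 162.6]))]
EighResult(eigenvalues=array([17.00223602, 19.09465941]), eigenvectors=array([[ 0.55828703, -0.82964787],
       [-0.82964787, -0.55828703]]))
side [([221, 209, 13, 14, 111], array([226.7, 215.2]))]
EighResult(eigenvalues=array([ 7.73561845, 11.54808343]), eigenvectors=array([[-0.89711244, -0.44180229],
       [-0.44180229,  0.89711244]]))
hub [0.6326 0.1238 0.1124] [0.0014 0.0014]
hub at z .11 [0.634  0.1241 0.112 ] [0.6313 0.1234 0.112 ]
[ 366   68   73   28 1417] [398.80239944  81.89343684]
[ 243  173   68   72 2229] [279.50515926 207.67025572]
[[ 0.5106  0.0621]
 [ 0.6104 -0.0102]
 [ 0.5225 -0.1307]
 [ 0.4233 -0.0582]]
[0.1232 0.1492 0.1229 0.1486] [ -35.9 -126.1  143.8   54. ] [ 0.51669201 -0.03425152]
[  73  206   65   50 2296] [109.93728223 230.19599303]
[   0  281   36   77 1717] [ 19.48573093 322.416424  ]
```

```bash
python3 - <<'E'
from h import *
from scipy.spatial.transform import Rotation as R
s=readout.get_state();M=R.from_euler("xyz",s["tcp_rot"],degrees=True).as_matrix();print(M.round(3))
a=np.degrees(np.arctan2(M[1,2],M[0,2]));print("z yaw",a,"turn options",[(t-a+180)%360-180 for t in(144,-36)])
print(np.round(np.linalg.inv(s and np.array(vision.calibration("wrist")["pose"]))@np.r_[s["tcp_pos"],1],3))
E
```

```text
[[ 0.     0.915  0.403]
 [-0.     0.403 -0.915]
 [-1.     0.     0.   ]]
z yaw -66.23604624238433 turn options [np.float64(-149.7639537576157), np.float64(30.236046242384333)]
[-0.001 -0.027 -0.194  1.   ]
```

Emit:
drive_tool([
  [0,0,3,0,0,0],
  [0,0,3.5,0,0,0],
  [0,0,3.5,0,0,0],
], fingers=100)

```text
t: 1.3
tcp_pos: [0.2317, -0.526, 0.3064]
tcp_rot: [172.0, 90.0, 105.8]
contact_force: [0.3, -1.6, 0.1]
finger_gap: 0.094
```

Emit:
drive_tool([
  [2.2,3.6,0,0,0,1.7],
  [2.2,3.6,0,0,0,1.7],
  [2.2,3.6,0,0,0,1.7],
  [2.2,3.6,0,0,0,1.7],
  [2.2,3.6,0,0,0,1.7],
  [2.2,3.6,0,0,0,1.7],
  [2.2,3.6,0,0,0,1.7],
  [2.2,3.6,0,0,0,1.7],
  [2.2,3.6,0,0,0,1.7],
])

```text
t: 2.2
tcp_pos: [0.4303, -0.2007, 0.3057]
tcp_rot: [14.0, 90.0, -36.9]
contact_force: [0.2, -0.2, -0.2]
finger_gap: 0.0944
```

Emit:
drive_tool([
  [2.2,3.6,0,0,0,1.7],
  [2.2,3.6,0,0,0,1.7],
  [2.2,3.6,0,0,0,1.7],
  [2.2,3.6,0,0,0,1.7],
  [2.2,3.6,0,0,0,1.7],
  [2.2,3.6,0,0,0,1.6],
  [2.2,3.6,0,0,0,1.6],
  [2.2,3.6,0,0,0,1.6],
  [2.2,3.6,0,0,0,1.6],
  [0,0,0,0,0,0],
])

```text
t: 3.2
tcp_pos: [0.6297, 0.1262, 0.304]
tcp_rot: [130.4, 89.9, 94.7]
contact_force: [-0.2, 0.0, -0.6]
finger_gap: 0.0943
```

Emit:
drive_tool([
  [0,0,0,0,0,0],
  [0,0,0,0,0,0],
])

```text
t: 3.4
tcp_pos: [0.6272, 0.1208, 0.3055]
tcp_rot: [-84.6, 89.9, -120.7]
contact_force: [0.3, -0.4, -0.2]
finger_gap: 0.0941
```

```bash
python3 - <<'E'
from h import *
import pickle
s=readout.get_state();c=vision.calibration("wrist");im=vision.camera("wrist");print(s["t"],s["tcp_pos"],s["tcp_rot"],s["contact_force"],s["joint_velocities"].round(2))
pickle.dump((c,im,s),open("w1.pkl","wb"));save("w1.png",im)
print(np.round(c["pose"],3).tolist(),np.round(c["mtx"],1).tolist(),c["distortion"])
E
```

```text
3.4 [0.62720234 0.12078251 0.30551388] [ -84.63145737   89.94206874 -120.71290431] [ 0.33045791 -0.42743764 -0.21272124] [-0.86 -0.7   0.25  0.06 -0.08 -0.04]
[[0.808, 0.568, 0.157, 0.673], [-0.589, 0.778, 0.217, 0.183], [0.001, -0.268, 0.963, 0.485], [0.0, 0.0, 0.0, 1.0]] [[276.9, 0.0, 255.7], [0.0, 276.9, 193.1], [0.0, 0.0, 1.0]] [-0.01533037  0.          0.          0.          0.        ]
```

View pics/w1.png

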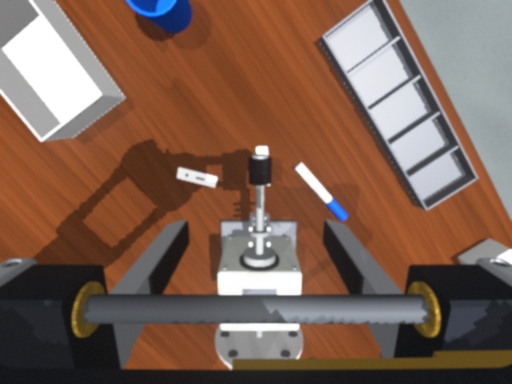

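The wrist view shows the black hub at about (260,170), with a white tip at (262,150). The shaft runs straight down to the flange at (261,258), with collar and riders near row 220-240. It is aligned with the gripper, and both cassettes and the marker are clear of the fingers.

```bash
python3 - <<'E'
from h import *
import pickle
c,im,s=pickle.load(open("w1.pkl","rb"))
m=(im.max(2)<75).astype(np.uint8); m[:130]=0;m[200:]=0;m[:,:235]=0;m[:,290:]=0
k,l,st,ce=cv2.connectedComponentsWithStats(m)
for i in range(1,k):
    if st[i,4]>20: print(st[i],ce[i])
b=1+np.argmax(st[1:,4]);hc=ce[b]
print("3 views",tri([ray("wrist",hc,c),ray("top",(219,162.6)),ray("side",(226.7,215.2))]))
print("wrist at .115",atz("wrist",hc,.115,c))
# shaft columns
g=im.astype(int).min(2)
for v in range(186,216,4):
    r=g[v,235:290]; print(v,r.tolist()[10:42])
print("tool z yaw",c["pose"][1][0],c["pose"][0][0])
save("w1c.png",cv2.resize(im[140:280,200:320],(600,700)[:1]+(600,),interpolation=2))
E
```

```text
[248 156  24  29 569] [259.02636204 170.83128295]
3 views (array([0.6335286 , 0.12264356, 0.11104814]), [np.float64(0.0015730062684393036), np.float64(0.001591450693552477), np.float64(0.0018445854589712873)])
wrist at .115 [0.63502197 0.12215167 0.115     ]
186 [33, 39, 44, 44, 43, 44, 42, 45, 42, 52, 78, 109, 129, 135, 138, 145, 166, 182, 168, 119, 85, 85, 105, 126, 120, 83, 55, 44, 42, 44, 42, 44]
190 [31, 34, 29, 32, 36, 41, 45, 43, 44, 52, 72, 96, 111, 121, 125, 152, 187, 195, 169, 116, 63, 45, 43, 44, 46, 42, 42, 45, 42, 42, 43, 44]
194 [34, 36, 35, 32, 33, 41, 43, 43, 44, 54, 71, 95, 112, 119, 128, 149, 183, 191, 170, 115, 63, 47, 42, 43, 43, 42, 44, 44, 42, 44, 43, 44]
198 [32, 31, 33, 33, 38, 44, 45, 46, 45, 54, 72, 94, 110, 119, 127, 153, 189, 198, 185, 127, 71, 47, 41, 42, 43, 43, 44, 43, 41, 47, 46, 42]
202 [34, 32, 34, 33, 31, 35, 34, 37, 38, 43, 66, 93, 112, 119, 127, 152, 187, 194, 159, 103, 59, 46, 43, 44, 42, 43, 43, 42, 42, 43, 45, 44]
206 [33, 34, 34, 34, 35, 41, 43, 46, 47, 53, 75, 104, 121, 125, 129, 144, 173, 180, 149, 97, 55, 41, 41, 41, 42, 44, 43, 44, 43, 46, 46, 47]
210 [34, 36, 36, 34, 36, 36, 40, 43, 48, 60, 97, 148, 183, 207, 219, 224, 216, 197, 153, 94, 56, 44, 43, 41, 39, 41, 41, 43, 44, 45, 46, 45]
214 [36, 36, 38, 45, 66, 94, 110, 109, 109, 110, 120, 154, 183, 209, 226, 227, 218, 197, 164, 132, 118, 116, 116, 102, 75, 51, 47, 43, 42, 43, 44, 44]
tool z yaw -0.5893330915433901 0.8078893742962745
```

View pics/w1c.png

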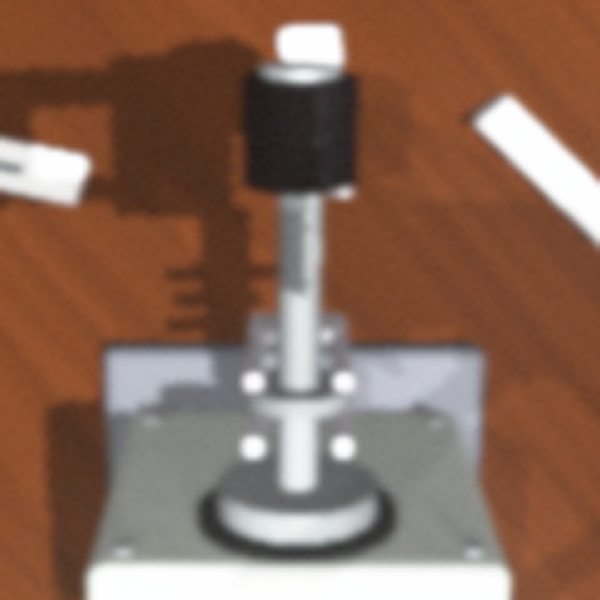

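```bash
python3 - <<'E'
from h import *
import pickle
c,im,s=pickle.load(open("w1.pkl","rb"))
A=atz("wrist",(260.1,190),.114,c);B=atz("wrist",(259.6,248),.114,c);d=A-B
print(A,B,np.degrees(np.arctan2(d[1],d[0])))
P=np.array(c["pose"]);print("tool lateral yaw",np.degrees(np.arctan2(P[1,0],P[0,0])))
# hub outline top front/back edges: rows
for cc in (252,256,260,264): print(im[148:190,cc].min(1).tolist())
for v in(156,184):print(atz("wrist",(260,v),.122,c))
s=readout.get_state();print(s["t"],s["tcp_pos"],s["tcp_rot"])
# horizontal edges of hub
for v in(160,170,180):print(im[v,242:280].max(1).tolist())
E
```

```text
[0.62028778 0.0992567  0.114     ] [0.56790693 0.02805091 0.114     ] 53.66082230304437
tool lateral yaw -36.109723084720294
[43, 45, 47, 44, 42, 47, 65, 88, 104, 94, 66, 40, 34, 27, 28, 28, 30, 28, 30, 28, 29, 31, 31, 29, 30, 32, 28, 31, 25, 30, 29, 31, 29, 31, 31, 31, 38, 39, 45, 43, 46, 44]
[244, 249, 247, 243, 232, 204, 158, 146, 176, 188, 157, 93, 48, 39, 34, 34, 35, 33, 30, 36, 33, 35, 37, 33, 35, 34, 31, 33, 34, 32, 31, 33, 33, 33, 31, 38, 52, 80, 109, 116, 108, 101]
[254, 254, 254, 254, 254, 249, 219, 183, 222, 238, 221, 143, 70, 43, 38, 35, 35, 38, 38, 38, 38, 40, 38, 33, 36, 37, 36, 34, 34, 36, 36, 34, 37, 32, 34, 34, 60, 104, 145, 163, 160, 156]
[254, 254, 254, 254, 254, 252, 234, 188, 191, 198, 165, 101, 58, 50, 49, 48, 51, 50, 48, 47, 44, 47, 45, 46, 47, 50, 43, 42, 40, 40, 41, 40, 44, 43, 43, 45, 68, 99, 119, 122, 121, 115]
[0.64837318 0.13855291 0.122     ]
[0.62622456 0.10792442 0.122     ]
3.45 [0.62715166 0.12053474 0.30579345] [-57.80795599  89.96436391 -93.91774974]
[85, 84, 84, 86, 84, 78, 59, 42, 38, 36, 41, 41, 43, 48, 54, 59, 63, 72, 73, 69, 68, 67, 62, 56, 54, 54, 48, 48, 56, 84, 110, 121, 126, 126, 125, 126, 124, 127]
[85, 83, 86, 87, 89, 84, 65, 46, 39, 35, 38, 39, 39, 38, 43, 41, 44, 43, 43, 42, 46, 51, 50, 49, 47, 46, 45, 46, 56, 83, 105, 112, 114, 118, 118, 122, 123, 120]
[81, 81, 83, 89, 104, 111, 96, 63, 40, 37, 35, 34, 39, 41, 37, 39, 40, 40, 42, 41, 40, 46, 49, 46, 47, 47, 43, 46, 59, 90, 111, 122, 123, 124, 125, 124, 125, 127]
```

Emit:
drive_tool([
  [0.8,0.16,-2,0,0,0],
  [0,0,-4,0,0,0],
  [0,0,-4,0,0,0],
  [0,0,-4,0,0,0],
  [0,0,-4,0,0,0],
  [0,0,-2.4,0,0,0],
  [0,0,-1,0,0,0],
  [0,0,0,0,0,0],
  [0,0,0,0,0,0],
  [0,0,0,0,0,0],
])

```text
t: 4.45
tcp_pos: [0.6371, 0.1232, 0.0937]
tcp_rot: [39.3, 89.8, 3.3]
contact_force: [-0.6, -0.1, -0.0]
finger_gap: 0.094
```

```bash
python3 - <<'E'
from h import *
c=vision.calibration("wrist");im=vision.camera("wrist");s=readout.get_state();print(s["t"],s["tcp_pos"],s["contact_force"],s["finger_gap"])
P=np.array(c["pose"]);save("w2.png",im);n=np.r_[P[:2,0],0];n/=np.linalg.norm(n)
g=s["tcp_pos"]+[0,0,manip.tcp_to_grasp];print("grasp px",project("wrist",g,c),project("wrist",g+.016*n,c),project("wrist",g-.016*n,c))
E
```

```text
4.5 [0.63700632 0.12327272 0.09351763] [ 0.28309369 -0.01974273 -0.20696865] 0.09385776088792207
grasp px [[254.28279659 242.36762331]] [[279.47629813 242.31686661]] [[229.07218838 242.40588182]]
```

View pics/w2.png

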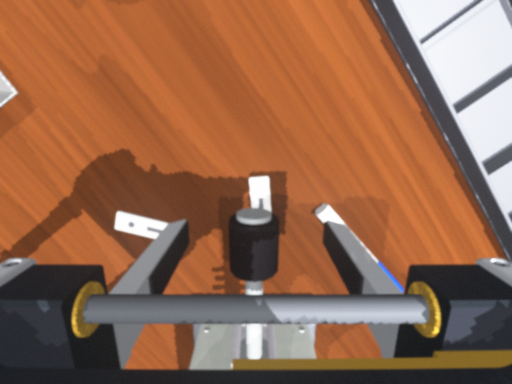

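The hub sits centred between the fingers, at about (254,245) against a predicted grasp point of (254,242). I'm closing the gripper.

Emit:
drive_tool([
  [0,0,-0.2,0,0,0],
  [0,0,0,0,0,0],
  [0,0,0,0,0,0],
  [0,0,0,0,0,0],
  [0,0,0,0,0,0],
  [0,0,0,0,0,0],
  [0,0,0,0,0,0],
  [0,0,0,0,0,0],
], fingers=0, newtons=35)

```text
t: 5.3
tcp_pos: [0.6357, 0.1233, 0.0894]
tcp_rot: [-83.5, 90.0, -119.6]
contact_force: [-0.4, 0.2, -1.0]
finger_gap: 0.0335
```

Emit:
drive_tool([
  [0.06,0.08,0,0,0,0],
  [0.06,0.08,0,0,0,0],
  [0,0,0,0,0,0],
  [0,0,0,0,0,0],
])

```text
t: 5.7
tcp_pos: [0.6365, 0.1247, 0.0894]
tcp_rot: [-110.3, 89.9, -146.3]
contact_force: [-1.6, -2.1, 1.9]
finger_gap: 0.0314
```

Emit:
drive_tool([
  [0.06,0.08,0,0,0,0],
  [0.06,0.08,0,0,0,0],
  [0,0,0,0,0,0],
  [0,0,0,0,0,0],
])

```text
t: 6.1
tcp_pos: [0.638, 0.1267, 0.0894]
tcp_rot: [166.8, 90.0, 130.7]
contact_force: [-1.6, -1.3, 0.9]
finger_gap: 0.0312
```

```bash
cat > f.py <<'E'
from h import *
s=readout.get_state();u=np.array([.591,.807,0]);n=np.array([.807,-.591,0])
print(s["t"],"u",round(s["tcp_pos"]@u*1000,2),"n",round(s["tcp_pos"]@n*1000,2),"z",round(s["tcp_pos"][2]*1000,2),"Fu",round(s["contact_force"]@u,2),"Fn",round(s["contact_force"]@n,2),"Fz",round(s["contact_force"][2],2))
E
python3 f.py
```

```text
6.1 u 479.36 n 439.98 z 89.44 Fu -2.02 Fn -0.52 Fz 0.85
```

Emit:
drive_tool([
  [0.045,0.06,0,0,0,0],
  [0.045,0.06,0,0,0,0],
  [0,0,0,0,0,0],
  [0,0,0,0,0,0],
])

```text
t: 6.5
tcp_pos: [0.6389, 0.1279, 0.0894]
tcp_rot: [167.3, 90.0, 131.3]
contact_force: [-3.1, -1.1, 1.3]
finger_gap: 0.0315
```

Emit:
drive_tool([
  [0.045,0.06,0,0,0,0],
  [0.045,0.06,0,0,0,0],
  [0,0,0,0,0,0],
  [0,0,0,0,0,0],
])

```text
t: 6.9
tcp_pos: [0.6396, 0.129, 0.0894]
tcp_rot: [-135.6, 90.0, -171.6]
contact_force: [-4.4, -1.2, 1.8]
finger_gap: 0.0312
```

Emit:
drive_tool([
  [0.03,0.04,0,0,0,0],
  [0.03,0.04,0,0,0,0],
  [0,0,0,0,0,0],
  [0,0,0,0,0,0],
])

```text
t: 7.3
tcp_pos: [0.6404, 0.1298, 0.0894]
tcp_rot: [-166.3, 90.0, 157.6]
contact_force: [-3.1, -0.9, 1.4]
finger_gap: 0.0312
```

```bash
python3 f.py
```

```text
7.3 u 483.24 n 440.03 z 89.42 Fu -2.56 Fn -2.0 Fz 1.41
```

Emit:
drive_tool([
  [0.044,0.061,0,0,0,0],
  [0.044,0.061,0,0,0,0],
  [0,0,0,0,0,0],
  [0,0,0,0,0,0],
])

```text
t: 7.7
tcp_pos: [0.6413, 0.1312, 0.0894]
tcp_rot: [161.3, 90.0, 125.3]
contact_force: [-4.4, -0.5, 0.6]
finger_gap: 0.031
```

Emit:
drive_tool([
  [0.04,0.064,0,0,0,0],
  [0.04,0.064,0,0,0,0],
  [0,0,0,0,0,0],
  [0,0,0,0,0,0],
])

```text
t: 8.1
tcp_pos: [0.6422, 0.1323, 0.0894]
tcp_rot: [123.0, 90.0, 87.0]
contact_force: [-3.5, -0.8, 1.2]
finger_gap: 0.0311
```

Emit:
drive_tool([
  [0.04,0.064,0,0,0,0],
  [0.04,0.064,0,0,0,0],
  [0,0,0,0,0,0],
  [0,0,0,0,0,0],
])

```text
t: 8.5
tcp_pos: [0.6431, 0.1336, 0.0894]
tcp_rot: [36.1, 90.0, 0.0]
contact_force: [-4.6, -0.6, 1.3]
finger_gap: 0.0315
```

Emit:
drive_tool([
  [0.04,0.064,0,0,0,0],
  [0.04,0.064,0,0,0,0],
  [0,0,0,0,0,0],
  [0,0,0,0,0,0],
])

```text
t: 8.9
tcp_pos: [0.644, 0.1348, 0.0894]
tcp_rot: [24.1, 90.0, -11.9]
contact_force: [-3.8, -0.5, 0.1]
finger_gap: 0.0311
```

Emit:
drive_tool([
  [0.038,0.065,0,0,0,0],
  [0.038,0.065,0,0,0,0],
  [0,0,0,0,0,0],
  [0,0,0,0,0,0],
])

```text
t: 9.3
tcp_pos: [0.6448, 0.136, 0.0895]
tcp_rot: [13.5, 90.0, -22.5]
contact_force: [-3.7, -0.6, -0.7]
finger_gap: 0.0312
```

Emit:
drive_tool([
  [0.038,0.065,0,0,0,0],
  [0.038,0.065,0,0,0,0],
  [0,0,0,0,0,0],
  [0,0,0,0,0,0],
])

```text
t: 9.7
tcp_pos: [0.6457, 0.1373, 0.0895]
tcp_rot: [19.0, 90.0, -17.0]
contact_force: [-1.5, -2.1, -1.3]
finger_gap: 0.0307
```

Emit:
drive_tool([
  [0.044,0.061,0,0,0,0],
  [0.044,0.061,0,0,0,0],
  [0,0,0,0,0,0],
  [0,0,0,0,0,0],
])

```text
t: 10.1
tcp_pos: [0.6466, 0.1385, 0.0895]
tcp_rot: [17.7, 90.0, -18.4]
contact_force: [-0.8, -4.0, -2.3]
finger_gap: 0.0311
```

Emit:
drive_tool([
  [0.044,0.061,0,0,0,0],
  [0.044,0.061,0,0,0,0],
  [0,0,0,0,0,0],
  [0,0,0,0,0,0],
])

```text
t: 10.5
tcp_pos: [0.6471, 0.1392, 0.0895]
tcp_rot: [-60.6, 89.9, -96.6]
contact_force: [-1.8, -4.2, -2.0]
finger_gap: 0.0315
```

Emit:
drive_tool([
  [0.03,0.04,0,0,0,0],
  [0,0,0,0,0,0],
  [0,0,0,0,0,0],
])

```text
t: 10.8
tcp_pos: [0.6471, 0.1392, 0.0895]
tcp_rot: [-73.0, 89.9, -109.0]
contact_force: [-2.1, -4.9, -0.5]
finger_gap: 0.0311
```

```bash
python3 f.py
```

```text
10.8 u 494.81 n 439.93 z 89.46 Fu -5.2 Fn 1.25 Fz -0.54
```

Emit:
drive_tool([
  [0.03,0.04,0,0,0,0],
  [0.03,0.04,0,0,0,0],
  [0,0,0,0,0,0],
])

```text
t: 11.1
tcp_pos: [0.6472, 0.1394, 0.0894]
tcp_rot: [-84.0, 89.8, -120.0]
contact_force: [-1.9, -7.0, -0.6]
finger_gap: 0.0311
```

```bash
python3 f.py
```

```text
11.1 u 494.99 n 439.92 z 89.43 Fu -6.83 Fn 2.59 Fz -0.55
```

Emit:
drive_tool([
  [0.03,0.04,0,0,0,0],
  [0.03,0.04,0,0,0,0],
  [0.03,0.04,0,0,0,0],
  [0,0,0,0,0,0],
  [0,0,0,0,0,0],
])

```text
t: 11.6
tcp_pos: [0.6474, 0.1396, 0.0895]
tcp_rot: [-88.1, 89.7, -124.1]
contact_force: [-3.8, -8.6, 0.6]
finger_gap: 0.0315
```

```bash
python3 f.py
```

```text
11.6 u 495.3 n 439.92 z 89.45 Fu -9.2 Fn 2.04 Fz 0.64
```

Emit:
drive_tool([
  [0.03,0.04,0,0,0,0],
  [0,0,0,0,0,0],
  [0,0,0,0,0,0],
  [0,0,0,0,0,0],
  [0,0,0,0,0,0],
])

```text
t: 12.1
tcp_pos: [0.6474, 0.1397, 0.0894]
tcp_rot: [-89.7, 89.6, -125.7]
contact_force: [-4.1, -9.0, 0.4]
finger_gap: 0.0317
```

```bash
python3 f.py
```

```text
12.1 u 495.38 n 439.92 z 89.44 Fu -9.67 Fn 1.99 Fz 0.37
```

Emit:
drive_tool([
  [-0.14,-0.2,0,0,0,0],
  [-0.14,-0.2,0,0,0,0],
  [-0.14,-0.2,0,0,0,0],
  [-0.14,-0.2,0,0,0,0],
  [-0.14,-0.2,0,0,0,0],
  [-0.14,-0.2,0,0,0,0],
  [-0.14,-0.2,0,0,0,0],
  [-0.14,-0.2,0,0,0,0],
  [-0.14,-0.2,0,0,0,0],
  [0,0,0,0,0,0],
])

```text
t: 13.1
tcp_pos: [0.6362, 0.1242, 0.0895]
tcp_rot: [-106.9, 90.0, -143.0]
contact_force: [1.6, 1.9, -3.7]
finger_gap: 0.031
```

```bash
python3 f.py
```

```text
13.1 u 476.23 n 439.97 z 89.52 Fu 2.41 Fn 0.16 Fz -3.67
```

Emit:
drive_tool([
  [-0.09,-0.121,0,0,0,0],
  [-0.09,-0.121,0,0,0,0],
  [0,0,0,0,0,0],
  [0,0,0,0,0,0],
])

```text
t: 13.5
tcp_pos: [0.6346, 0.1221, 0.0895]
tcp_rot: [-102.2, 90.0, -138.2]
contact_force: [1.3, 1.2, -4.7]
finger_gap: 0.0311
```

```bash
python3 f.py
```

```text
13.5 u 473.55 n 439.96 z 89.51 Fu 1.68 Fn 0.35 Fz -4.74
```

Emit:
drive_tool([
  [-0.075,-0.101,-0.05,0,0,0],
  [-0.075,-0.101,-0.05,0,0,0],
  [0,0,0,0,0,0],
  [0,0,0,0,0,0],
])

```text
t: 13.9
tcp_pos: [0.6335, 0.1205, 0.0894]
tcp_rot: [58.8, 89.9, 22.8]
contact_force: [0.0, 2.5, 4.4]
finger_gap: 0.0313
```

```bash
python3 f.py
```

```text
13.9 u 471.64 n 440.04 z 89.44 Fu 2.0 Fn -1.41 Fz 4.38
```

Emit:
drive_tool([
  [-0.045,-0.06,0.05,0,0,0],
  [-0.045,-0.06,0,0,0,0],
  [0,0,0,0,0,0],
  [0,0,0,0,0,0],
])

```text
t: 14.3
tcp_pos: [0.6325, 0.1191, 0.0894]
tcp_rot: [45.4, 90.0, 9.3]
contact_force: [0.4, 2.0, 4.7]
finger_gap: 0.0313
```

```bash
python3 f.py
```

```text
14.3 u 469.88 n 440.04 z 89.4 Fu 1.89 Fn -0.83 Fz 4.68
```

Emit:
drive_tool([
  [-0.06,-0.08,0,0,0,0],
  [-0.06,-0.08,0,0,0,0],
  [0,0,0,0,0,0],
  [0,0,0,0,0,0],
])

```text
t: 14.7
tcp_pos: [0.6315, 0.1177, 0.0894]
tcp_rot: [68.2, 89.9, 32.2]
contact_force: [0.5, 3.4, 5.6]
finger_gap: 0.0312
```

```bash
python3 f.py
```

```text
14.7 u 468.17 n 440.03 z 89.38 Fu 3.03 Fn -1.65 Fz 5.55
```

Emit:
drive_tool([
  [-0.06,-0.08,0.03,0,0,0],
  [-0.06,-0.08,0,0,0,0],
  [0,0,0,0,0,0],
  [0,0,0,0,0,0],
])

```text
t: 15.1
tcp_pos: [0.6301, 0.1158, 0.0894]
tcp_rot: [27.6, 90.0, -8.4]
contact_force: [0.4, 3.5, 5.2]
finger_gap: 0.0312
```

```bash
python3 f.py
```

```text
15.1 u 465.78 n 440.05 z 89.41 Fu 3.07 Fn -1.73 Fz 5.23
```

Emit:
drive_tool([
  [-0.062,-0.079,0.05,0,0,0],
  [-0.062,-0.079,0,0,0,0],
  [0,0,0,0,0,0],
  [0,0,0,0,0,0],
])

```text
t: 15.5
tcp_pos: [0.6287, 0.1139, 0.0894]
tcp_rot: [-85.4, 90.0, -121.4]
contact_force: [2.5, 2.1, 1.9]
finger_gap: 0.0315
```

```bash
python3 f.py
```

```text
15.5 u 463.44 n 440.03 z 89.45 Fu 3.16 Fn 0.72 Fz 1.95
```

Emit:
drive_tool([
  [-0.06,-0.08,0,0,0,0],
  [-0.06,-0.08,0,0,0,0],
  [0,0,0,0,0,0],
  [0,0,0,0,0,0],
])

```text
t: 15.9
tcp_pos: [0.6275, 0.1123, 0.0895]
tcp_rot: [-81.8, 90.0, -117.9]
contact_force: [2.1, 1.8, -0.2]
finger_gap: 0.0312
```

```bash
python3 f.py
```

```text
15.9 u 461.48 n 439.98 z 89.45 Fu 2.72 Fn 0.67 Fz -0.2
```

Emit:
drive_tool([
  [-0.06,-0.08,0,0,0,0],
  [-0.06,-0.08,0,0,0,0],
  [0,0,0,0,0,0],
  [0,0,0,0,0,0],
])

```text
t: 16.3
tcp_pos: [0.6272, 0.112, 0.0895]
tcp_rot: [80.9, 89.9, 44.9]
contact_force: [4.5, 4.4, -3.6]
finger_gap: 0.0311
```

```bash
python3 f.py
```

```text
16.3 u 461.06 n 440.01 z 89.51 Fu 6.2 Fn 1.02 Fz -3.61
```

Emit:
drive_tool([
  [-0.03,-0.04,0,0,0,0],
  [-0.03,-0.04,0,0,0,0],
  [-0.03,-0.04,0,0,0,0],
  [0,0,0,0,0,0],
])

```text
t: 16.7
tcp_pos: [0.6271, 0.1117, 0.0895]
tcp_rot: [82.1, 89.7, 46.1]
contact_force: [5.8, 7.4, -4.6]
finger_gap: 0.0314
```

```bash
python3 f.py
```

```text
16.7 u 460.74 n 440.02 z 89.55 Fu 9.44 Fn 0.31 Fz -4.59
```

Emit:
drive_tool([
  [-0.018,-0.024,0,0,0,0],
  [0,0,0,0,0,0],
  [0,0,0,0,0,0],
  [0,0,0,0,0,0],
  [0,0,0,0,0,0],
])

```text
t: 17.2
tcp_pos: [0.6271, 0.1117, 0.0896]
tcp_rot: [81.7, 89.7, 45.7]
contact_force: [4.6, 7.5, -3.5]
finger_gap: 0.0314
```

```bash
python3 f.py
```

```text
17.2 u 460.73 n 440.04 z 89.55 Fu 8.76 Fn -0.75 Fz -3.48
```

Emit:
drive_tool([
  [-0.03,-0.04,0,0,0,0],
  [-0.006,-0.008,0,0,0,0],
  [0,0,0,0,0,0],
  [0,0,0,0,0,0],
  [0,0,0,0,0,0],
])

```text
t: 17.7
tcp_pos: [0.627, 0.1116, 0.0896]
tcp_rot: [82.3, 89.7, 46.2]
contact_force: [7.0, 7.6, -4.8]
finger_gap: 0.0315
```

```bash
python3 f.py
```

```text
17.7 u 460.6 n 440.04 z 89.56 Fu 10.27 Fn 1.1 Fz -4.83
```

Emit:
drive_tool([
  [0.14,0.192,0,0,0,0],
  [0.14,0.192,0,0,0,0],
  [0.14,0.192,0,0,0,0],
  [0.14,0.192,0,0,0,0],
  [0.14,0.192,0,0,0,0],
  [0.14,0.192,0,0,0,0],
  [0.14,0.192,0,0,0,0],
  [0.14,0.192,0,0,0,0],
  [0,0,0,0,0,0],
  [0,0,0,0,0,0],
])

```text
t: 18.7
tcp_pos: [0.6364, 0.1245, 0.0895]
tcp_rot: [35.2, 90.0, -0.8]
contact_force: [1.4, -3.9, -4.2]
finger_gap: 0.0312
```

```bash
python3 f.py
```

```text
18.7 u 476.61 n 439.96 z 89.54 Fu -2.3 Fn 3.47 Fz -4.25
```

Emit:
drive_tool([
  [0.05,0.055,-0.02,0,0,0],
  [0.05,0.055,0,0,0,0],
  [0,0,0,0,0,0],
  [0,0,0,0,0,0],
])

```text
t: 19.1
tcp_pos: [0.6371, 0.1255, 0.0895]
tcp_rot: [-75.1, 90.0, -111.2]
contact_force: [1.2, -4.8, -4.5]
finger_gap: 0.0309
```

```bash
python3 f.py; python3 - <<'E'
from h import *
for k in("side","top"):
    save(k+"2.png",vision.camera(k))
im=cv2.imread("pics/side2.png")[180:230,210:280];save("s2c.png",cv2.resize(im,(700,500),interpolation=2)[...,::-1])
E
```

```text
19.1 u 477.8 n 439.93 z 89.52 Fu -3.11 Fn 3.81 Fz -4.51
```

View pics/s2c.png

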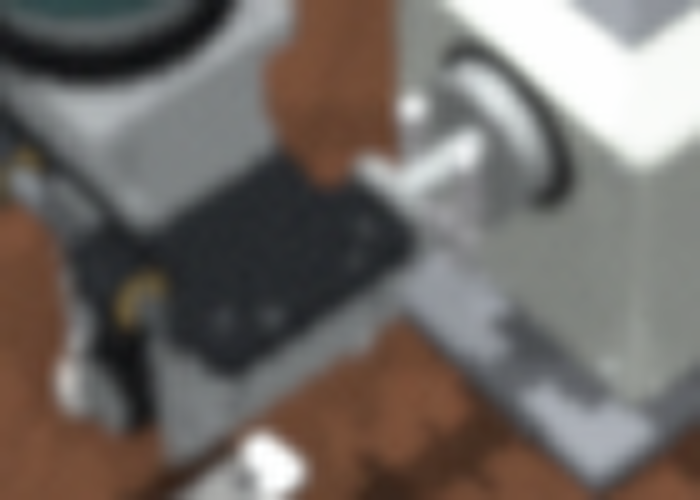

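The gripper hides the riders in this view; only the flange at crop (505,130) shows. I'm releasing the hub and rising for a look with the wrist camera.

Emit:
drive_tool([
  [0,0,0,0,0,0],
  [0,0,0,0,0,0],
  [0,0,0,0,0,0],
  [0,0,0,0,0,0],
  [0,0,0,0,0,0],
  [0,0,0,0,0,0],
  [0,0,0,0,0,0],
  [0,0,0,0,0,0],
  [0,0,0,0,0,0],
  [0,0,0,0,0,0],
], fingers=100)

```text
t: 20.2
tcp_pos: [0.6371, 0.1255, 0.0896]
tcp_rot: [12.8, 90.0, -23.3]
contact_force: [-0.4, -0.3, -0.1]
finger_gap: 0.0938
```

Emit:
drive_tool([
  [0,0,1,0,0,0],
  [0,0,2,0,0,0],
  [0,0,3,0,0,0],
  [0,0,3,0,0,0],
  [0,0,3,0,0,0],
  [0,0,2,0,0,0],
  [0,0,0,0,0,0],
  [0,0,0,0,0,0],
  [0,0,0,0,0,0],
  [0,0,0,0,0,0],
])

```text
t: 21.2
tcp_pos: [0.6363, 0.1255, 0.2279]
tcp_rot: [-137.1, 89.8, -173.2]
contact_force: [0.5, -0.7, 0.4]
finger_gap: 0.0942
```

```bash
python3 f.py; python3 - <<'E'
from h import *
import pickle
c=vision.calibration("wrist");im=vision.camera("wrist");pickle.dump((c,im),open("w3.pkl","wb"));save("w3.png",im)
u=np.array([.591,.807,0]);n=np.array([.807,-.591,0])
for x in(478,388): print(project("wrist",u*x/1e3+n*.440+[0,0,.11],c))
cv2.imwrite("pics/w3c.png",cv2.resize(im[180:300,190:330,::-1],(700,600),interpolation=2))
E
```

```text
21.2 u 477.27 n 439.32 z 227.88 Fu -0.26 Fn 0.8 Fz 0.4
[[255.93421675 187.38527146]]
[[255.7162332  260.24584437]]
```

View pics/w3c.png

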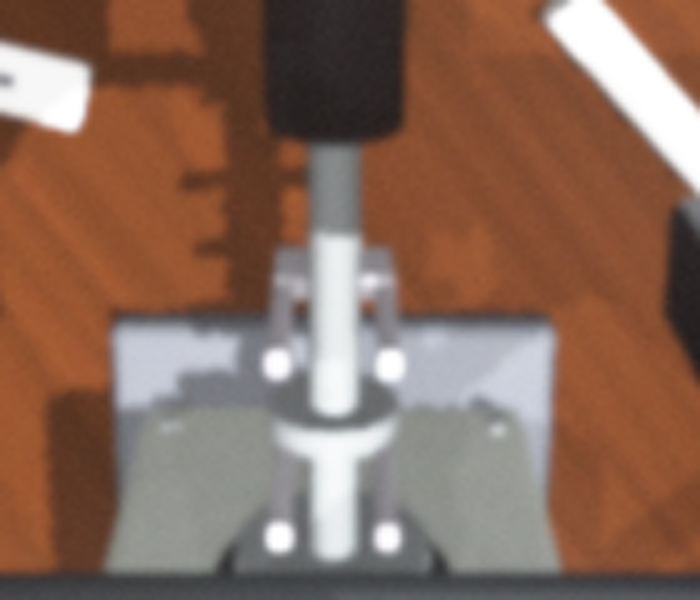

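```bash
python3 - <<'E'
from h import *
import pickle
c,im=pickle.load(open("w3.pkl","rb"));u=np.array([.591,.807,0])
f=lambda r,z,cx=256.5:atz("wrist",(cx,r),z,c)@u*1e3
for n,r,z in(("out",253,.13),("collar f",266,.126),("collar b",271.4,.126),("in",287.4,.13)):print(n,f(r,z).round(1))
for cc in(244.5,268):print(cc,im[244:294,int(cc)].min(1).tolist())
print(im[255:290,256].min(1).tolist(),im[255:290,250].min(1).tolist())
E
```

```text
out 408.4
collar f 389.8
collar b 382.9
in 364.5
244.5 [115, 121, 124, 127, 131, 163, 225, 248, 252, 251, 243, 208, 150, 120, 112, 109, 111, 113, 120, 135, 142, 151, 153, 153, 148, 140, 140, 139, 142, 141, 140, 140, 141, 140, 140, 138, 136, 136, 132, 137, 179, 233, 250, 252, 250, 231, 167, 118, 103, 96]
268 [133, 134, 138, 138, 143, 180, 239, 253, 255, 255, 254, 243, 200, 159, 136, 122, 115, 118, 134, 155, 177, 186, 183, 171, 159, 146, 143, 144, 144, 146, 145, 142, 144, 142, 143, 140, 136, 133, 135, 135, 173, 229, 248, 252, 249, 233, 171, 121, 105, 98]
[247, 247, 246, 244, 244, 245, 240, 216, 152, 114, 131, 190, 233, 245, 248, 247, 247, 247, 247, 246, 246, 247, 246, 246, 245, 241, 237, 236, 235, 233, 233, 233, 232, 232, 232] [111, 108, 107, 107, 106, 106, 106, 107, 107, 119, 155, 203, 229, 233, 229, 208, 172, 143, 134, 130, 131, 131, 125, 118, 108, 104, 103, 103, 103, 101, 103, 103, 104, 106, 105]
```

The wrist view shows the two riders' tips at about rows 253 and 287, with the collar between them at about rows 266–271. The collar stands at 386.4 mm along the axis and the middle of the riders is at 386.5 mm. Handing in.

```bash
python3 -c "
from h import *
print(ticket.hand_in())"
```

```text
the job is handed in; nothing more can be done
None
```

I drew the shaft out to its outer stop, pushed it in to its inner stop, left it midway and let go of the hub. I handed the job in at about 21 s of the 61 s allowed; it reports no verdict.

- **Outer stop:** I held it at about 9 to 10 N wrist force, 9.7 N at the end.
- **Inner stop:** I held it at about 9 to 10 N wrist force, 10.3 N at the end. That is slightly over the 8 to 10 N asked, but below 15 N. These are forces at the wrist, including about 2.5–3.3 N of friction, so the load on the stops could be that much lower.
- **Float:** it came to about 32 mm, worked out from the tool positions after allowing for the give of the mount.
- **Final position:** measured with the wrist camera after release, the riders are about 38 mm apart, face to face. This agrees with the float plus the 6 mm collar. The collar is about 0.1 mm from the middle of the riders, with a measuring error of perhaps 1 mm.
- **Release:** the fingers are open and the tool is about 230 mm up, with no contact force beyond sensor noise.

I could not read the mount's give directly, and I did not measure the other things on the table again at the end. The one check that failed was the side view before release, because the gripper hid the riders. The wrist view replaced it.

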